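# Centre-punch the last hole of a furnace-door hinge strap

## Task

The steel hinge strap lying askew on the bed of the punching stand still has to be centre-punched for its last hole. Slide it flat along the bed until its long edge lies against the back fence and its plain end is home against the end stop, which brings the scribed cross under the point; then press the black palm knob straight down until the automatic punch trips with a snap, and let the knob come all the way back up. Leave the strap in place against fence and stop, never let the punch trip with the cross not under it, and leave the other things on the bench alone.

Things in the scene. Friction and masses are not known exactly. Their poses are not given: they have to be found in the camera images.
- press: Punching stand, fixed to the bench: bright steel bed, round column, grey head guiding an upright automatic centre punch with a black palm knob. Origin on the punch's axis at bench height, z up; own y runs along the fence towards the end stop, own x away from the open front. Bed 205 x 350 mm: flat top 20 mm above the bench, x -80 to +125, y -255 to +95 mm
- fence_face (a point): Foot of the back fence's working face, at x = +22 mm of the stand, 20 mm above the bench. The fence is a dark bar along the stand's y from y -245 to +50 mm, 12 mm high above the bed, its face towards the front (-x)
- stop_face (a point): Foot of the end stop's working face, at x = 0, y = +50 mm of the stand. The stop is a dark block 44 mm wide and 14 mm high above the bed, its face towards -y. With the strap home, the strap's origin is at x 0, y -50, z 20 mm of the stand, with the stand's yaw
- head (a point): Underside of the grey head, on the punch's axis, 108 mm above the bench. The head is 46 mm wide (y; the clamp screw at the column reaches y -46), x -23 to +116 mm, up to 176 mm; the column behind (x +88) ends 205 mm above the bench. Under the head only the punch hangs over the bed; the front and the -y side are open
- strap: The work, loose on the bed: dark steel hinge strap, flat bar 44 mm wide (own x), 8 mm thick, with a rolled eye 18 mm high across one end; 200 mm long along own y, about 0.5 kg. Origin at mid-length and mid-width on its underside, z up. Plain end at y +100 mm (goes to the stop), back of the eye at y -100 mm; two drilled holes at y 0 and -50 mm. Slides with 2 to 6 N
- strap_mark (a point): Crossing of the two white scribed lines on the strap's upper face, on its middle line, 50 mm from the plain end. With the strap home it is on the punch's axis. At the start the strap lies 30 to 60 mm short of the fence and 50 to 105 mm short of the stop, turned up to 10 degrees, plain end towards the stop
- strap_eye (a point): Middle of the eye end of the strap (200 mm from the plain end), 9 mm above the strap's underside: the place to push the strap along the fence
- knob_top (a point): Middle of the top of the palm knob: a black mushroom 49 mm across, with a flat 22 mm across on top; 242 mm above the bench when up. It moves straight down only
- punch_tip (a point): Lower tip of the punch's point, on the punch's axis; 40 mm above the bench when up, that is 12 mm above the strap's upper face
- punch (a joint): Travel of knob and barrel down through the head, m: 0 up, at most 0.034. A light return spring (2 to 3 N) raises it by itself. With the strap beneath, the point touches at about 0.012, then the force grows to about 12 N; it trips at about 0.020, the force drops at once by about 4 N, and it goes solid at about 0.0245
- point (a joint): How far the point has been pushed up into the barrel, m: 0 when free (out); trips at about 0.008; solid at 0.0125
- hammer (a joint): Height of the hidden hammer inside the barrel, m: 0 down. As the point goes in it is raised (about 0.001 less than the point's travel); at the trip it flies down to below 0.004. Point above 0.0065 with hammer below 0.0045 means that the punch has tripped. It re-arms by itself when the knob comes up
- tub: Bystander: white plastic tub of glass-cane offcuts, 110 x 170 x 60 mm, to the left of the stand. Origin at the centre of its underside
- can: Bystander: steel can with upright glass canes, 76 mm across, about 230 mm high over the canes, to the far left. Origin at the centre of its underside
- jacks: Bystander: pair of steel glassblower's jacks lying flat, about 235 mm long, 60 mm wide, 12 mm high, to the near right of the stand. Origin near its middle, on its underside
- block: Bystander: wooden blocking cup 80 mm across and 50 mm high with a 150 mm handle, to the far right of the stand. Origin at the centre of the cup's underside, handle along its own -x
Mind the look-alikes: they are no part of the job. Leave any red or yellow look-alike of the strap alone.

How it is judged:
By the outcome, as a careful person would: the job done as asked, in the order asked, and still so for the second after the job is handed in, with the robot touching nothing.
It also fails if it takes over 64 s, if anything falls off the work surface, if the arm or the gripper's body presses on something with over 40 N, if the wrist force passes 120 N, or if a joint passes its speed limit or range.

## Robot

A 7-joint arm with a two-finger parallel gripper is mounted at the origin on the work surface. World frame = base frame: x ahead of the robot, y to its left, z up, the work surface at z = 0. Lengths are in m, angles in degrees, forces in N, time in s.
With the tool pointing down it reaches from about 0.35 to 0.9 m from the base axis. Payload 7.2 kg.
Tool frame: the origin (TCP) lies at the very end of the fingers, on their centre line; the grasp point (between the pads) lies 19 mm behind it; z points along the fingers, y is the direction in which the jaws open and shut (so a half turn about z gives the same grasp; the last joint's range is limited). The gripper opens to 85 mm and grips with 20 to 120 N. Pads are 22 mm wide; open, the fingers measure 114 mm over their backs; the gripper's body (76 mm by 85 mm) begins 54 mm behind the grasp point. The pads swing forward as they close: fully open they stand 13 mm farther back than shut.
Start: joints at [-68.996, 23.554, -0.728, 91.456, 0.321, 64.991, -4.71], TCP at [0.263, 0.567, 0.231] pointing down, gripper open.
Joint ranges: [-169.25, 169.25], [-16.82, 113.86], [-84.01, 82.57], [7.8, 145.47], [-59.2, 239.2], [7.22, 106.19], [-163.78, 163.78]. Speed limits (degrees/s): [136.94, 136.94, 172.46, 172.46, 180, 180, 180].

## Interface

Orientations are given as [roll, pitch, yaw] about the fixed x, y, z axes, in that order (R = Rz(yaw) Ry(pitch) Rx(roll)).
In Python, from station import get_state, vision, order gives the robot as it stands.
- The arm moves only by the tool step_arm, never from a script. Its argument "commands" is a list that holds one entry, the list of rows, each a list of 7 numbers: the shift along the tool's x, y, z in cm, then the turn, a rotation vector about the tool's x, y, z in degrees, then the closure, from 0 (fully open) to 1 (shut). A call has 1 to 20 rows; each row shifts and turns the commanded pose from where the row before left it, along the tool's axes as they then stand; what a row does not reach is not made up. A row lasts 1/8 s, in which the tool goes at most 62.5 mm and 10.7 degrees, less where a joint would pass 70% of its speed; a pose out of reach is approached as far as the arm can. A call with a gripper value outside its range is refused whole. The fingers move at their own pace and stop on an object; "newtons" is the grip in N (left out, the last holds). Time passes only in rows, so rows that do not move let the fingers close. It gives the time, the measured TCP pose, the force and the opening at its end, in the units of the state.
- get_state(): the state, without advancing time (a new reading comes with each control period).
- vision.camera(name): name is "side" or "top"; returns the picture (384x512x3 uint8, blue, green, red); there is no depth.
- vision.camera_params(name): a dict with "fovy" (degrees; the focal length in pixels is half the picture's height over the tangent of half this angle, whatever the lens; pixels are square), "cx", "cy" (the principal point, pixels), "R" (3x3) and "t" (3): a world point X has camera coordinates R X + t. Camera axes: x right, y down, z forward; pixel columns grow to the right and rows downward; lengths in m; the calibration is good to about 2 mm. A picture is of the moment at which its call begins. camera_params takes no time and is no camera call.
- order.finish_job(): hands the job in, once; it reports no verdict.
The state is a dict: "clock": time; "q": joint angles; "qvel": joint speeds; "effort": joint torques, N m; "ee_pos": TCP position; "ee_rot": TCP orientation; "force": force on the tool from outside, world axes, zero at the start; "moment": the same for the moment, N m; "finger_gap": opening from 0.0 (shut) to 1.0 (fully open).
Only numpy, scipy, OpenCV 4.12 (cv2) and the standard library are available. Lean on these libraries where they do the work, as an engineer would, in place of code of your own. Each camera call takes 0.05 s, during which the arm holds its last target.

## Working session

There is one attempt and no reset: what is moved stays moved. The work goes in short steps, Python scripts to look and compute and a tool call to move; the robot and the scene stay as the last step left them, time stands still between calls to the robot, and variables do not carry over. Pictures are saved under pics/ and viewed, and the job is handed in when it is done.

Besides the shell and the picture viewer there is one more tool, called after "Call:" as name(argument=value, ...), one argument or row to a line, values as JSON. step_arm: Moves the arm, as the interface text tells. Its arguments: {"type":"object","properties":{"commands":{"type":"array","items":{"type":"array","items":{"type":"array","items":{"type":"number"}}}},"newtons":{"type":"number"}},"required":["commands"]}

```bash
mkdir -p pics; ls; python3 - <<'E'
from station import get_state, vision
import cv2
s=get_state();print(s)
for n in("top","side"):
    cv2.imwrite(f"pics/{n}0.png",vision.camera(n)); print(n,vision.camera_params(n))
E
```

```text
pics
{'clock': 0.0, 'q': array([-68.99394475,  23.60003873,  -0.72756159,  91.50617484,
         0.31967541,  64.99045528,  -4.71016468]), 'qvel': array([ 0.09819564,  0.09363526, -0.03481128, -0.03106044, -0.08879005,
        0.04356614, -0.03946009]), 'effort': array([ 1.28686628e-03, -6.00619483e+01,  6.82791844e-01, -2.99405140e+01,
        1.37239328e-02,  1.05990702e-02, -4.81315442e-05]), 'ee_pos': array([0.26310518, 0.56635227, 0.23043772]), 'ee_rot': array([-1.79905545e+02,  5.98187393e-03,  1.55086131e+02]), 'force': array([-0.07357362,  0.06811518, -0.12693029]), 'moment': array([ 0.00705133, -0.00555331, -0.03862104]), 'finger_gap': 1.0001474641808592}
top {'fovy': 43.13082623067697, 'cx': 255.0739995079984, 'cy': 189.1913544789022, 'R': array([[ 0.01021854, -0.99989927,  0.00985023],
       [-0.99171365, -0.01139546, -0.12796161],
       [ 0.12806097, -0.00846103, -0.99173021]]), 't': array([-0.00643509,  0.48520312,  1.74810239])}
side {'fovy': 48.221327774131964, 'cx': 255.78092901610708, 'cy': 200.11842542813173, 'R': array([[ 0.93953554, -0.34216331, -0.0140438 ],
       [-0.23541601, -0.61555158, -0.75211406],
       [ 0.24870115,  0.70994403, -0.65888331]]), 't': array([-0.44387347,  0.25189564,  1.15753444])}
```

View pics/top0.png

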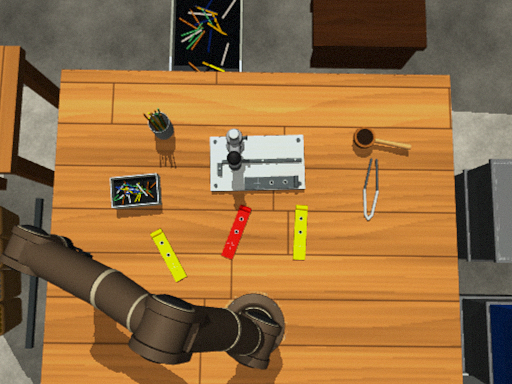

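View pics/side0.png

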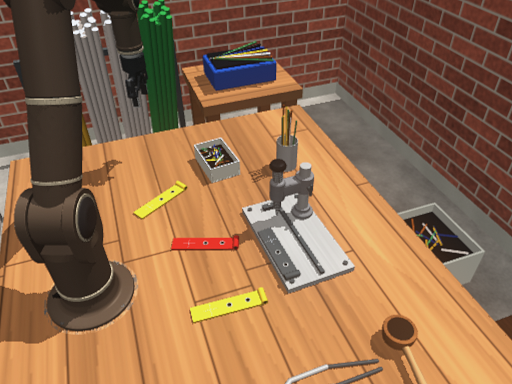

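Candidates for the strap in the top view are the dark one on the bed (272,183), a red one (237,232) and two yellow ones (301,232), (169,256). The dark steel one on the bed fits the description, and I'll check it in a close crop.

```bash
python3 - <<'E'
import cv2
t=cv2.imread("pics/top0.png")[125:205,200:315]
cv2.imwrite("pics/c1.png",cv2.resize(t,None,fx=6.9,fy=6.9,interpolation=cv2.INTER_CUBIC))
t=cv2.imread("pics/side0.png")[150:295,230:360]
cv2.imwrite("pics/c2.png",cv2.resize(t,None,fx=4.1,fy=4.1,interpolation=cv2.INTER_CUBIC))
E
```

```text
(no output)
```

View pics/c1.png

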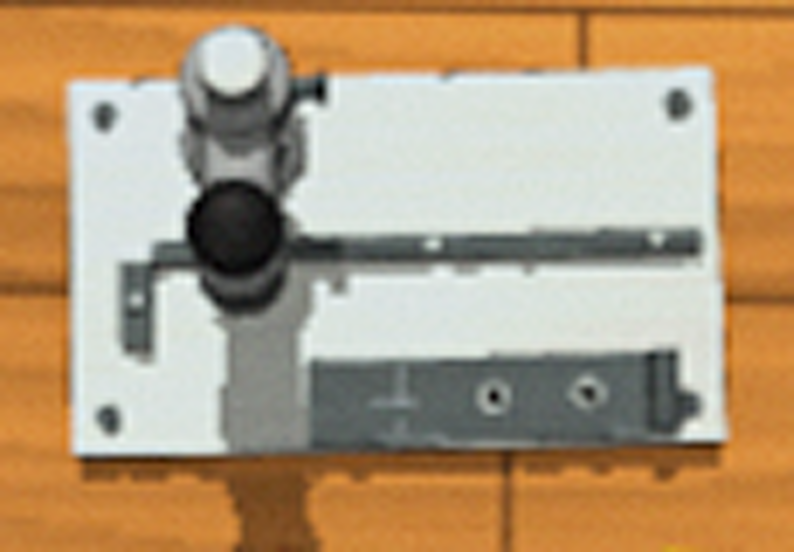

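View pics/c2.png

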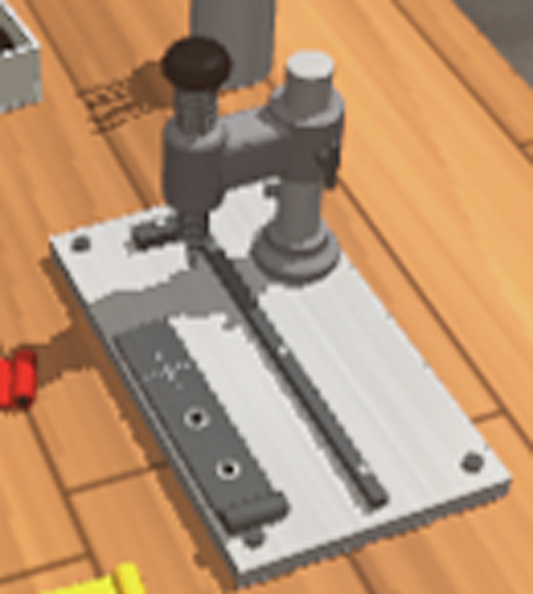

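The crops confirm it: the dark strap on the bed, scribed cross near its plain (left) end, two holes, eye at the right. Next I measure poses.

```bash
cat > h.py <<'E'
import numpy as np,cv2
from station import get_state,vision
def cam(n):
    p=vision.camera_params(n);f=192/np.tan(np.radians(p["fovy"]/2));return f,p["cx"],p["cy"],np.array(p["R"]),np.array(p["t"])
def ray(n,uv,z):
    f,cx,cy,R,t=cam(n);uv=np.atleast_2d(uv).astype(float)
    d=np.c_[(uv[:,0]-cx)/f,(uv[:,1]-cy)/f,np.ones(len(uv))]@R
    C=-R.T@t;return (C+d*((z-C[2])/d[:,2])[:,None])[:,:2]
def proj(n,X):
    f,cx,cy,R,t=cam(n);c=np.atleast_2d(X)@R.T+t;return np.c_[f*c[:,0]/c[:,2]+cx,f*c[:,1]/c[:,2]+cy]
E
python3 - <<'E'
from h import *
im=cv2.imread("pics/top0.png")
hsv=cv2.cvtColor(im,cv2.COLOR_BGR2HSV)
m=((hsv[...,1]<60)).astype(np.uint8); m[:110]=0;m[200:]=0;m[:,:206]=0;m[:,312:]=0
# bed extent without the column/knob: use top-view z=.02
cnt=max(cv2.findContours(m,cv2.RETR_EXTERNAL,cv2.CHAIN_APPROX_NONE)[0],key=cv2.contourArea)[:,0]
m2=m.copy();m2[:,224:250]=0
pts=np.argwhere(m2)[:,::-1]
P=ray("top",pts,0.02)
r=cv2.minAreaRect((P*1000).astype(np.float32));print("bed rect",r)
# edges: left col, right, bottom, top fits
def fit(px,z): 
    Q=ray("top",px,z); vx,vy,x,y=cv2.fitLine((Q*1000).astype(np.float32),cv2.DIST_HUBER,0,.01,.01).ravel(); return (x,y),np.degrees(np.arctan2(vy,vx))
rows=range(142,186)
L=[(np.argwhere(m[r]).min()-.5,r) for r in rows];Rr=[(np.argwhere(m[r]).max()+.5,r) for r in rows]
cols=[c for c in range(216,300) if not 222<c<252]
T=[(c,np.argwhere(m[:,c]).min()-.5) for c in cols];B=[(c,np.argwhere(m[:,c]).max()+.5) for c in cols]
for n,e in zip("LRTB",(L,Rr,T,B)): print(n,fit(e,.02))
# strap dark
v=hsv[...,2]
d=((v<140)&(hsv[...,1]<60)).astype(np.uint8); d[:173]=0;d[192:]=0;d[:,:243]=0;d[:,300:]=0
n,l,s,c=cv2.connectedComponentsWithStats(d);print(s)
for y in range(172,193):print(y,' '.join('%3d'%a for a in v[y,236:306:2]))
E
```

```text
bed rect ((588.1528930664062, -7.097381591796875), (204.9365234375, 349.03485107421875), 1.5330626964569092)
L ((np.float32(592.62195), np.float32(168.95522)), np.float32(1.272732))
R ((np.float32(592.0092), np.float32(-181.67905)), np.float32(1.626702))
T ((np.float32(691.03265), np.float32(-47.931835)), np.float32(-87.63113))
B ((np.float32(486.17633), np.float32(-46.759727)), np.float32(-88.14182))
[[     0      0    512    384 195922]
 [   243    176     57     15    686]]
172 138 132 131 128 202 229 227 226 226 225 227 228 228 226 227 226 227 227 225 225 227 227 223 223 224 225 222 223 221 224 222 221 222 221 205
173 135 132 134 135 234 227 227 226 227 226 225 227 227 226 228 226 228 227 228 228 228 227 227 227 222 223 227 220 220 223 224 221 223 220 194
174 138 135 137 132 233 228 227 225 229 227 228 229 229 229 228 226 228 227 229 227 227 226 225 224 227 225 226 224 224 220 220 215 220 219 194
175 137 137 142 133 234 231 230 230 229 230 230 227 232 230 231 229 232 224 216 218 217 215 208 211 209 215 207 202 208 185 169 193 221 224 199
176 142 134 137 133 230 210 217 218 217 21
[... 1705 characters left out ...]
 127  90  92  98  88  99 116 118 109 122 122 102 105 108 105 100  98  79  89  90  85  82  79  99  94 113 113 171 207 205 197
189 139 130 128 128 112  70  79  81  76  67  95  92  99  91 125 122 131 142 140 132 129 106 116 108 103 101  91  94  90  88  85  81  72  70 128
190 104 111 102 101  98  93  92  93  87  88  87  77  85  83  81  83  93  98  87  85 103  98 110 113 118 113 114 133 133 132 133 136 135 135 178
191 105 119 117 117 116 115 133 133 134 130 134 129 132 136 133 132 135 136 114 110 132 131 131 130 127 132 134 129 131 131 134 131 132 131 179
192 131 127 131 132 132 132 130 129 131 127 128 125 126 126 128 127 129 127 109 128 128 132 130 163 161 127 143 160 164 151 131 147 162 163 191
```

```bash
python3 - <<'E'
from h import *
im=cv2.imread("pics/top0.png");g=cv2.cvtColor(im,cv2.COLOR_BGR2GRAY).astype(float)
def R2(a):a=np.radians(a);return np.array([[np.cos(a),-np.sin(a)],[np.sin(a),np.cos(a)]])
# strap upper edge subpixel
E=[]
for c in range(247,290):
    col=g[170:182,c]; k=np.where(col<162)[0][0]; E.append((c,170+k-1+(col[k-1]-162)/(col[k-1]-col[k])))
Q=ray("top",E,.028)*1000
vx,vy,x,y=cv2.fitLine(Q.astype(np.float32),cv2.DIST_HUBER,0,.01,.01).ravel()
print("strap back edge",x,y,"yaw",np.degrees(np.arctan2(-vx,vy)) if vy>0 else np.degrees(np.arctan2(vx,-vy)))
print("ends",Q[0],Q[-1])
# plain end col
e=[]
for r in range(179,187):
    row=g[r,238:252];k=np.where(row<116)[0][0];e.append((238+k-1+(row[k-1]-116)/(row[k-1]-row[k]),r))
print("plain end",ray("top",e,.028).mean(0)*1000)
print("cross,holes,eye back", ray("top",[(258,183),(271.5,182.5),(285,182),(298,182)],.028)*1000)
# dark knob
hsv=cv2.cvtColor(im,cv2.COLOR_BGR2HSV)
d=(hsv[...,2]<45).astype(np.uint8);d[:145]=0;d[175:]=0;d[:,:222]=0;d[:,248:]=0
ys,xs=np.where(d);(c,r)=cv2.minEnclosingCircle(np.c_[xs,ys].astype(np.float32));print("knob",c,r,ray("top",[c],.232)*1000)
# fence front edge top z=.032, cols 255-298
E=[]
for cc in range(252,300):
    col=g[152:172,cc];k=np.argmin(col);E.append(k+152)
print(E)
s=cv2.imread("pics/side0.png");hs=cv2.cvtColor(s,cv2.COLOR_BGR2HSV)
d=(hs[...,2]<60).astype(np.uint8);d[:157]=0;d[176:]=0;d[:,:268]=0;d[:,:][:,290:]=0
ys,xs=np.where(d);print("side knob",xs.min(),xs.max(),ys.min(),ys.max(),(xs.mean(),ys.mean()))
o=np.array([563.4,72.2]);
for z in(.226,.242):print(proj("side",[*(o/1000),z]),proj("top",[*(o/1000),z]))
for nm,p in dict(fence0=(22,-245,32),fence1=(22,50,32),stop=(0,50,34)).items():
    w=o+R2(1.6)@p[:2];print(nm,w,proj("top",[w[0]/1e3,w[1]/1e3,p[2]/1e3]),proj("side",[w[0]/1e3,w[1]/1e3,p[2]/1e3]))
E
```

```text
strap back edge 534.24414 -44.63741 yaw 2.4398777
ends [531.68946963  28.99666528] [ 537.80589677 -125.70214445]
plain end [510.01047444  37.92737865]
cross,holes,eye back [[ 508.7261271   -11.7168261 ]
 [ 511.15967291  -61.34227838]
 [ 513.59521351 -111.00840887]
 [ 514.15230381 -158.87158002]]
knob (236.5, 158.0) 11.543496131896973 [[561.50896171  62.36399196]]
[np.int64(161), np.int64(162), np.int64(162), np.int64(162), np.int64(162), np.int64(162), np.int64(162), np.int64(162), np.int64(162), np.int64(162), np.int64(162), np.int64(162), np.int64(161), np.int64(162), np.int64(162), np.int64(162), np.int64(162), np.int64(162), np.int64(162), np.int64(162), np.int64(161), np.int64(161), np.int64(161), np.int64(162), np.int64(161), np.int64(161), np.int64(162), np.int64(162), np.int64(162), np.int64(161), np.int64(159), np.int64(159), np.int64(161), np.int64(161), np.int64(161), np.int64(161), np.int64(161), np.int64(161), np.int64(161), np.int64(161), np.int64(161), np.int64(160), np.int64(161), np.int64(161), np.int64(160), np.int64(161), np.int64(161), np.int64(161)]
side knob 270 285 159 171 (np.float64(277.33986928104576), np.float64(165.3986928104575))
[[276.3670575  166.09883595]] [[233.56449115 157.74807029]]
[[276.46846767 161.45703894]] [[233.39689419 156.80257893]]
fence0 [ 592.23222402 -172.09020213] [[301.65947589 160.95499845]] [[318.93114768 271.89415581]]
fence1 [583.99534059 122.7947818 ] [[221.71254113 162.20385347]] [[275.32023073 204.74413047]]
stop [562.00391806 122.18050575] [[221.73429195 167.99801827]] [[268.97145939 206.04500589]]
```

Call:
step_arm(
  commands=[
    [[0,0,0,0,0,-8.85,1],[0,0,0,0,0,-8.85,1],[0,0,0,0,0,-8.85,1],[-0.83,-3.17,0,0,0,0,1],[-0.83,-3.17,0,0,0,0,1],[-0.83,-3.17,0,0,0,0,1],[-0.83,-3.17,0,0,0,0,1],[-0.83,-3.17,0,0,0,0,1],[-0.83,-3.17,0,0,0,0,1],[-0.83,-3.17,0,0,0,0,1],[-0.83,-3.17,0,0,0,0,1],[-0.83,-3.17,0,0,0,0,1],[-0.83,-3.17,0,0,0,0,1]],
  ],
  newtons=20,
)

```text
clock: 1.72
ee_pos: [0.3553, 0.2511, 0.2311]
ee_rot: [-180.0, -0.0, -178.4]
force: [0.5, -0.2, 0.2]
finger_gap: 0.001
```

Call:
step_arm(
  commands=[
    [[-0.8,-3.16,0,0,0,0,1],[-0.8,-3.16,0,0,0,0,1],[-0.8,-3.16,0,0,0,0,1],[-0.8,-3.16,0,0,0,0,1],[-0.8,-3.16,0,0,0,0,1],[-0.8,-3.16,0,0,0,0,1],[-0.8,-3.16,0,0,0,0,1],[-0.8,-3.16,0,0,0,0,1],[-0.8,-3.16,0,0,0,0,1],[-0.8,-3.16,0,0,0,0,1],[0,0,3,0,0,0,1],[0,0,3,0,0,0,1],[0,0,3,0,0,0,1],[0,0,3,0,0,0,1],[0,0,3,0,0,0,1],[0,0,0,0,0,0,1]],
  ],
)

```text
clock: 3.72
ee_pos: [0.4425, -0.0613, 0.0797]
ee_rot: [-180.0, -0.3, -178.4]
force: [-0.4, 0.4, -0.1]
finger_gap: 0.003
```

```bash
python3 - <<'E'
from h import *
a=vision.camera("top");b=vision.camera("side");s=get_state();print(s["ee_pos"],s["clock"])
cv2.imwrite("pics/t1.png",cv2.resize(a[110:230,170:330],None,fx=4.5,fy=4.5,interpolation=cv2.INTER_CUBIC))
cv2.imwrite("pics/s1.png",cv2.resize(b[140:300,180:380],None,fx=3.5,fy=3.5,interpolation=cv2.INTER_CUBIC))
E
```

```text
[ 0.44440412 -0.06139305  0.08171925] 3.825
```

View pics/t1.png

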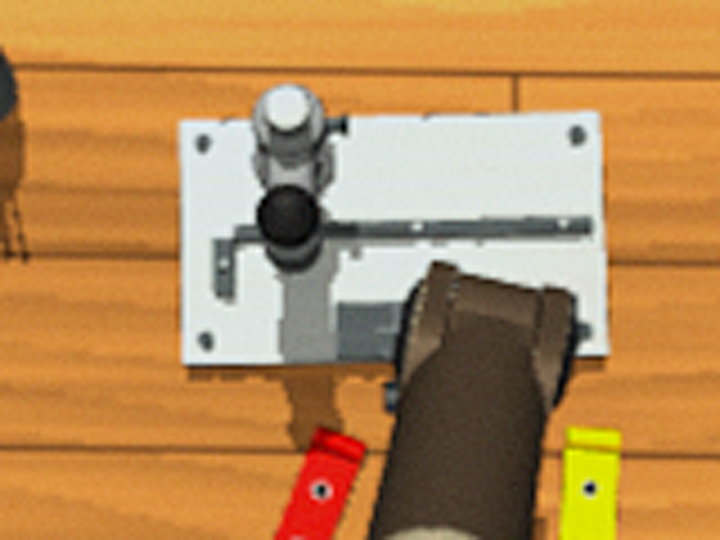

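View pics/s1.png

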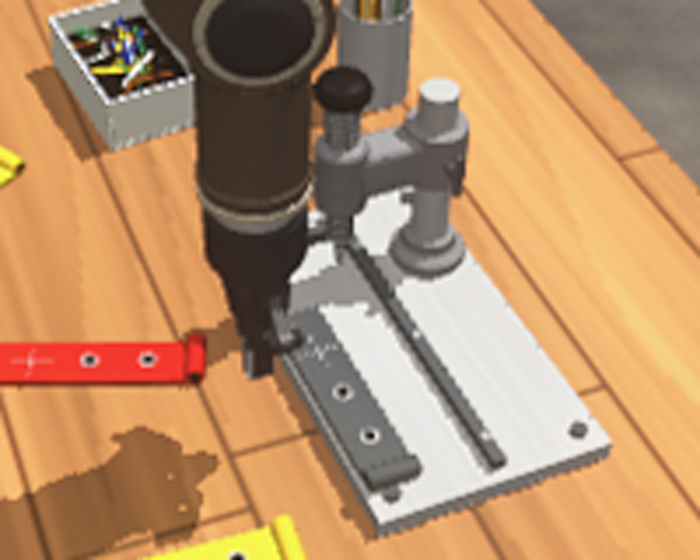

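The tool stands in front of the strap's middle, clear of the head. I'll lower it to just above bed height and approach.

Call:
step_arm(
  commands=[
    [[0,0,2,0,0,0,1],[0,0,2,0,0,0,1],[0,0,1.8,0,0,0,1],[0,0,0,0,0,0,1],[0,0,0,0,0,0,1]],
  ],
)

```text
clock: 4.45
ee_pos: [0.4452, -0.0613, 0.0245]
ee_rot: [180.0, 0.1, -178.4]
force: [-0.2, 0.0, -0.2]
finger_gap: 0.003
```

Call:
step_arm(
  commands=[
    [[-1,0,0.1,0,0,0,1],[-1,0,0,0,0,0,1],[-0.5,0,0,0,0,0,1],[-0.5,0,0,0,0,0,1],[-0.5,0,0,0,0,0,1],[-0.5,0,0,0,0,0,1],[-0.5,0,0,0,0,0,1],[0,0,0,0,0,0,1]],
  ],
)

```text
clock: 5.45
ee_pos: [0.4877, -0.0599, 0.0218]
ee_rot: [180.0, -0.2, -178.4]
force: [-4.8, 0.1, 2.6]
finger_gap: 0.0
```

```bash
python3 - <<'E'
from h import *
b=vision.camera("side");s=get_state();print(s["ee_pos"],s["force"])
cv2.imwrite("pics/s2.png",cv2.resize(b[170:300,220:360],None,fx=4.5,fy=4.5,interpolation=cv2.INTER_CUBIC))
E
```

```text
[ 0.48769573 -0.05992291  0.02183825] [-4.88473658 -0.66730293  1.75144433]
```

View pics/s2.png

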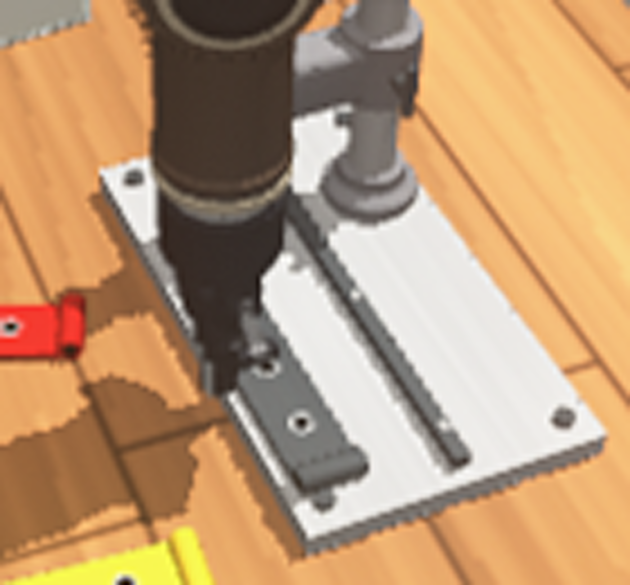

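Call:
step_arm(
  commands=[
    [[-0.4,0,-0.1,0,0,0,1],[-0.4,0,0,0,0,0,1],[-0.4,0,0,0,0,0,1],[-0.4,0,0,0,0,0,1],[-0.4,0,0,0,0,0,1],[-0.4,0,0,0,0,0,1],[-0.4,0,0,0,0,0,1],[-0.4,0,0,0,0,0,1],[0,0,0,0,0,0,1]],
  ],
)

```text
clock: 6.62
ee_pos: [0.5221, -0.059, 0.0234]
ee_rot: [-180.0, 0.1, -178.4]
force: [-1.8, 0.6, -0.6]
finger_gap: 0.001
```

```bash
python3 - <<'E'
from h import *
b=vision.camera("side");s=get_state();print(s["ee_pos"],s["force"])
cv2.imwrite("pics/s3.png",cv2.resize(b[170:300,220:360],None,fx=4.5,fy=4.5,interpolation=cv2.INTER_CUBIC))
E
```

```text
[ 0.52214944 -0.05904655  0.02353001] [-0.65721328  0.49285516 -0.72251559]
```

View pics/s3.png

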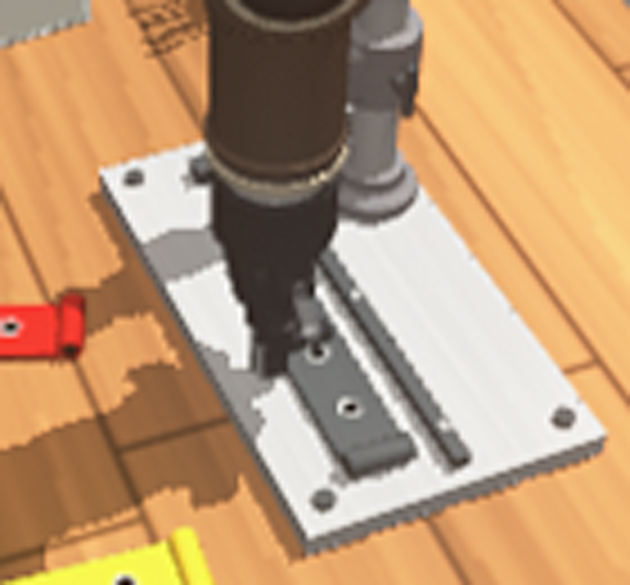

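The strap follows, nearly parallel, with a gap of about 10 mm left. I'll push on more slowly.

Call:
step_arm(
  commands=[
    [[-0.3,0,0,0,0,0,1],[-0.3,0,0,0,0,0,1],[-0.2,0,0,0,0,0,1],[-0.1,0,0,0,0,0,1],[-0.1,0,0,0,0,0,1],[0,0,0,0,0,0,1]],
  ],
)

```text
clock: 7.42
ee_pos: [0.5298, -0.0589, 0.0234]
ee_rot: [180.0, -0.2, -178.4]
force: [-6.4, 0.6, 5.5]
finger_gap: -0.0
```

Call:
step_arm(
  commands=[
    [[-0.1,0,0,0,0,0,1],[-0.1,0,0,0,0,0,1],[0,0,0,0,0,0,1]],
  ],
)

```text
clock: 7.8
ee_pos: [0.5318, -0.0589, 0.0233]
ee_rot: [180.0, -0.2, -178.4]
force: [-6.1, -0.5, 5.2]
finger_gap: -0.002
```

```bash
python3 - <<'E'
from h import *
b=vision.camera("side");s=get_state();print(s["ee_pos"],s["force"])
cv2.imwrite("pics/s4.png",cv2.resize(b[170:300,220:360],None,fx=4.5,fy=4.5,interpolation=cv2.INTER_CUBIC))
E
```

```text
[ 0.53184434 -0.05890081  0.02333279] [-7.44369626 -0.55529603  4.46675924]
```

View pics/s4.png

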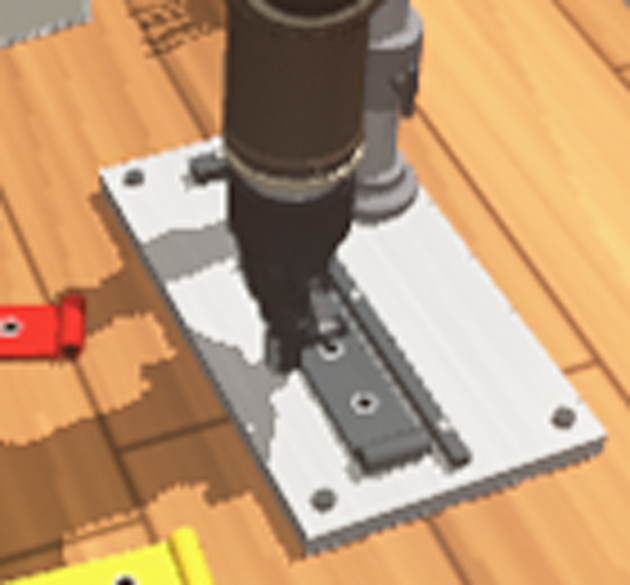

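Call:
step_arm(
  commands=[
    [[-0.15,0,0,0,0,0,1],[-0.15,0,0,0,0,0,1],[0,0,0,0,0,0,1]],
  ],
)

```text
clock: 8.22
ee_pos: [0.535, -0.0588, 0.0233]
ee_rot: [180.0, -0.1, -178.4]
force: [-5.7, -1.7, 4.2]
finger_gap: 0.001
```

Call:
step_arm(
  commands=[
    [[-0.15,0,0,0,0,0,1],[-0.15,0,0,0,0,0,1],[0,0,0,0,0,0,1]],
  ],
)

```text
clock: 8.6
ee_pos: [0.5377, -0.0588, 0.0233]
ee_rot: [180.0, -0.2, -178.4]
force: [-7.1, -0.0, 6.2]
finger_gap: -0.001
```

Call:
step_arm(
  commands=[
    [[-0.15,0,0,0,0,0,1],[-0.1,0,0,0,0,0,1],[0,0,0,0,0,0,1]],
  ],
)

```text
clock: 8.98
ee_pos: [0.5381, -0.0588, 0.0231]
ee_rot: [180.0, -0.4, -178.4]
force: [-12.8, -0.6, 9.5]
finger_gap: 0.001
```

```bash
python3 - <<'E'
from h import *
b=vision.camera("side");s=get_state();print(s["ee_pos"],s["force"])
cv2.imwrite("pics/s5.png",cv2.resize(b[170:300,220:360],None,fx=4.5,fy=4.5,interpolation=cv2.INTER_CUBIC))
E
```

```text
[ 0.53806257 -0.05884397  0.02308089] [-13.67124334  -1.20160279  10.15980117]
```

View pics/s5.png

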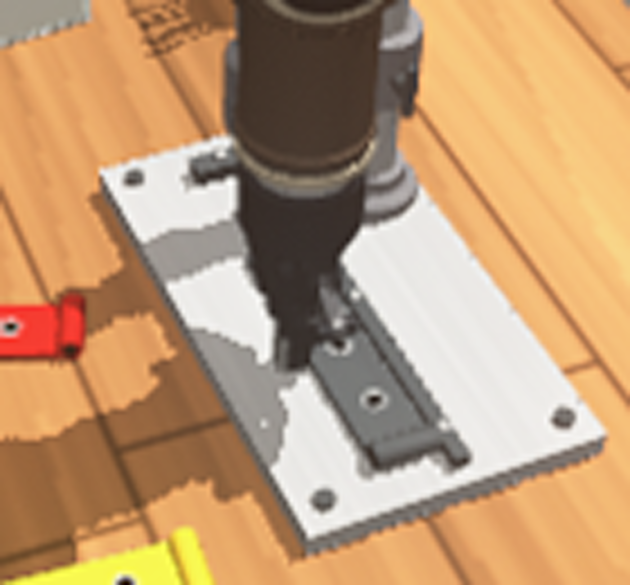

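The strap is on the fence: motion stopped and force rose to 13 N. I'll lift away and go round behind the eye.

Call:
step_arm(
  commands=[
    [[0.5,0,0,0,0,0,1],[0.5,0,0,0,0,0,1],[0.3,0,0,0,0,0,1],[0,0,-2,0,0,0,1],[0,0,-3,0,0,0,1],[0,0,-2,0,0,0,1],[0,-3,0,0,0,0,1],[0,-4,0,0,0,0,1],[-1,-3.2,0,0,0,0,1],[-2,-3,0,0,0,0,1],[-1.1,0,0,0,0,0,1],[0,0,0,0,0,0,1],[0,0,0,0,0,0,1]],
  ],
)

```text
clock: 10.65
ee_pos: [0.573, -0.1883, 0.093]
ee_rot: [180.0, -0.0, -178.3]
force: [-0.6, 0.3, -0.4]
finger_gap: 0.002
```

```bash
python3 - <<'E'
from h import *
b=vision.camera("side");a=vision.camera("top");s=get_state();print(s["ee_pos"],s["force"])
cv2.imwrite("pics/s6.png",cv2.resize(b[170:300,220:360],None,fx=4.5,fy=4.5,interpolation=cv2.INTER_CUBIC))
cv2.imwrite("pics/t6.png",cv2.resize(a[125:205,200:340],None,fx=5.5,fy=5.5,interpolation=cv2.INTER_CUBIC))
E
```

```text
[ 0.57315265 -0.18859162  0.09326348] [ 0.34171205  0.56048956 -0.03446729]
```

View pics/s6.png

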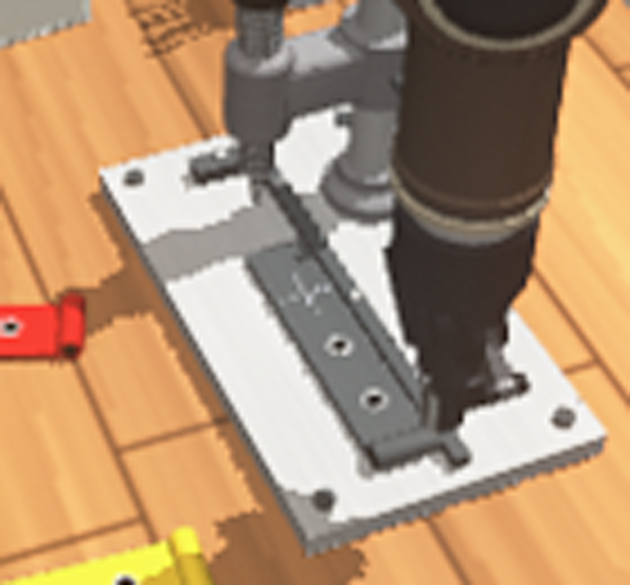

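View pics/t6.png

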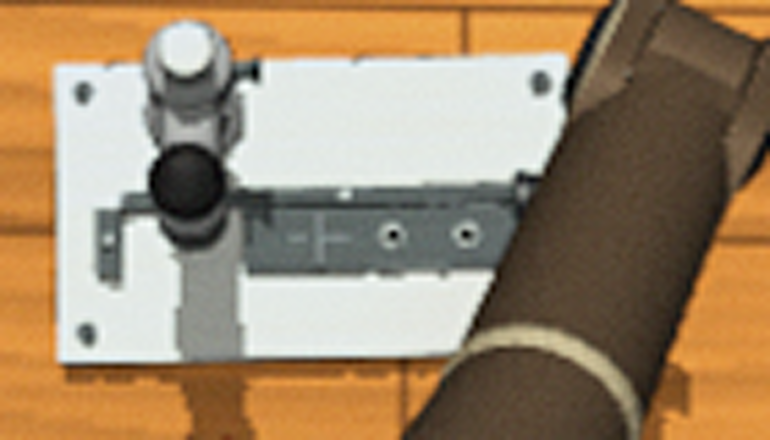

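The strap now lies flush and parallel along the fence. I'll measure where its cross and holes are.

```bash
python3 - <<'E'
from h import *
print(ray("top",[(258.4,168.4),(271.3,167.6),(284.8,167.4)],.028)*1000)
print(ray("side",[(220+306/4.5,170+292/4.5),(220+339/4.5,170+345/4.5),(220+373/4.5,170+400/4.5)],.028)*1000)
print(ray("side",[(220+400/4.5,170+440/4.5)],.038)*1000, "eye top")
E
```

```text
[[ 563.15045302  -12.67879905]
 [ 566.71250994  -60.27640005]
 [ 568.05689111 -110.1424011 ]]
[[ 570.66946269  -10.89392256]
 [ 571.78223647  -61.7875477 ]
 [ 572.72999876 -111.60325006]]
[[ 570.47318035 -153.90227974]] eye top
```

Call:
step_arm(
  commands=[
    [[0,0,2,0,0,0,1],[0,0,2,0,0,0,1],[0,0,2,0,0,0,1],[0,0,0.7,0,0,0,1],[0,0,0,0,0,0,1],[0,0.5,0,0,0,0,1],[0,0.5,0,0,0,0,1],[0,0.5,0,0,0,0,1],[0,0.4,0,0,0,0,1],[0,0.4,0,0,0,0,1],[0,0,0,0,0,0,1]],
  ],
)

```text
clock: 12.12
ee_pos: [0.573, -0.1669, 0.0265]
ee_rot: [-180.0, 0.0, -178.4]
force: [0.0, -1.9, 0.7]
finger_gap: -0.0
```

```bash
python3 - <<'E'
from h import *
b=vision.camera("side");s=get_state();print(s["ee_pos"],s["force"])
cv2.imwrite("pics/s7.png",cv2.resize(b[170:300,220:360],None,fx=4.5,fy=4.5,interpolation=cv2.INTER_CUBIC))
E
```

```text
[ 0.57297709 -0.16692565  0.02643027] [-0.05029611 -1.85986281  0.84821343]
```

View pics/s7.png

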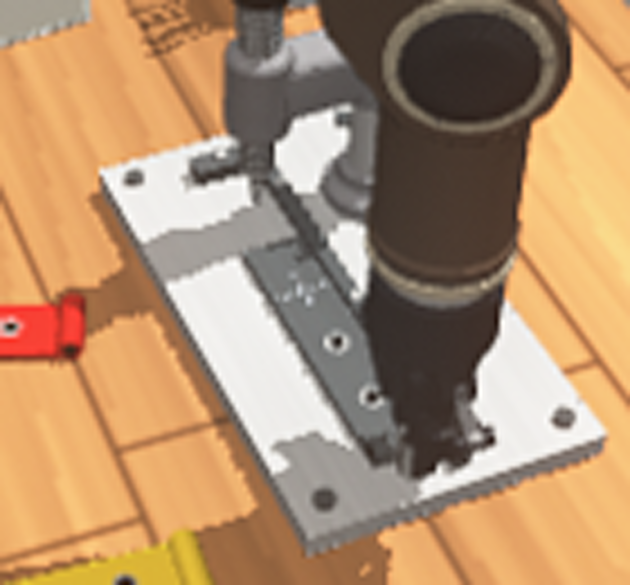

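Call:
step_arm(
  commands=[
    [[0,0.4,0,0,0,0,1],[0,0.4,0,0,0,0,1],[0,0.4,0,0,0,0,1],[0,0.4,0,0,0,0,1],[0,0.4,0,0,0,0,1],[0,0.4,0,0,0,0,1],[0,0.4,0,0,0,0,1],[0,0.4,0,0,0,0,1],[0,0.4,0,0,0,0,1],[0,0.4,0,0,0,0,1],[0,0,0,0,0,0,1]],
  ],
)

```text
clock: 13.55
ee_pos: [0.5716, -0.1263, 0.0264]
ee_rot: [180.0, -0.0, -178.3]
force: [-0.3, -3.1, 1.8]
finger_gap: 0.001
```

```bash
python3 - <<'E'
from h import *
b=vision.camera("side");a=vision.camera("top");s=get_state();print(s["ee_pos"],s["force"])
cv2.imwrite("pics/s8.png",cv2.resize(b[170:300,220:360],None,fx=4.5,fy=4.5,interpolation=cv2.INTER_CUBIC))
cv2.imwrite("pics/t8.png",cv2.resize(a[125:205,200:340],None,fx=5.5,fy=5.5,interpolation=cv2.INTER_CUBIC))
E
```

```text
[ 0.57163456 -0.12622246  0.02637049] [-0.37736902 -3.78865015  2.10305884]
```

View pics/s8.png

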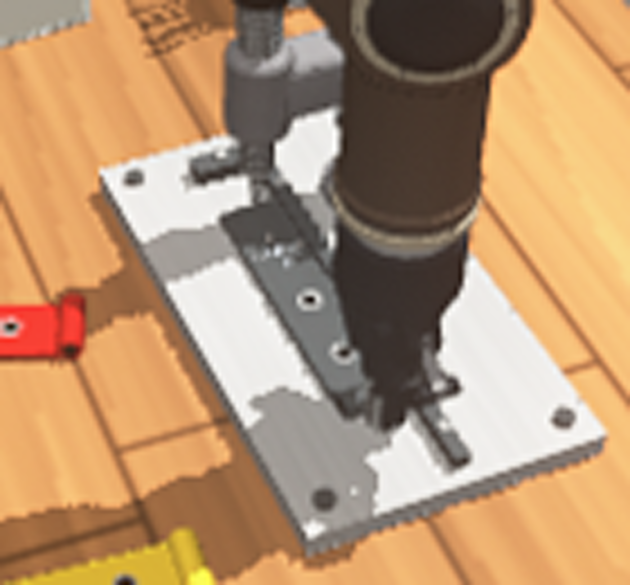

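View pics/t8.png

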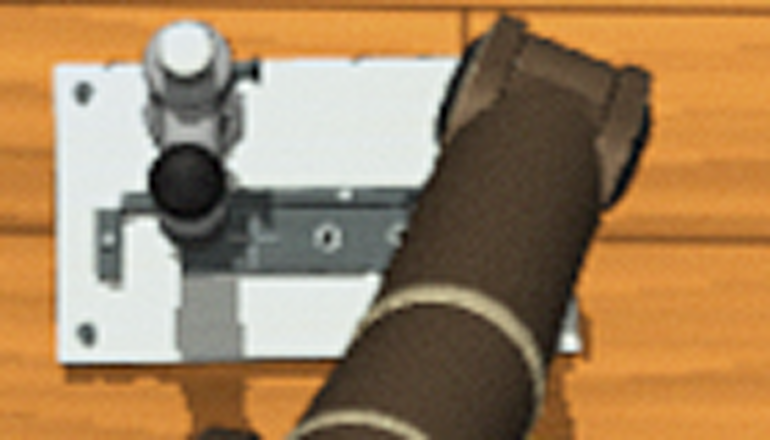

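The strap slides along the fence without leaving it, with roughly 40 mm left to the stop.

Call:
step_arm(
  commands=[
    [[0,0.4,0,0,0,0,1],[0,0.4,0,0,0,0,1],[0,0.4,0,0,0,0,1],[0,0.4,0,0,0,0,1],[0,0.4,0,0,0,0,1],[0,0.4,0,0,0,0,1],[0,0.4,0,0,0,0,1],[0,0.2,0,0,0,0,1],[0,0.2,0,0,0,0,1],[0,0,0,0,0,0,1]],
  ],
)

```text
clock: 14.9
ee_pos: [0.5705, -0.0954, 0.0264]
ee_rot: [-180.0, -0.0, -178.4]
force: [-1.1, -6.1, 3.0]
finger_gap: -0.004
```

Call:
step_arm(
  commands=[
    [[0,0.15,0,0,0,0,1],[0,0.15,0,0,0,0,1],[0,0,0,0,0,0,1]],
  ],
)

```text
clock: 15.28
ee_pos: [0.5704, -0.0925, 0.0264]
ee_rot: [-180.0, -0.0, -178.4]
force: [-1.5, -5.7, 3.4]
finger_gap: -0.002
```

Call:
step_arm(
  commands=[
    [[0,0.15,0,0,0,0,1],[0,0.15,0,0,0,0,1],[0,0,0,0,0,0,1]],
  ],
)

```text
clock: 15.65
ee_pos: [0.5703, -0.0895, 0.0263]
ee_rot: [-180.0, -0.0, -178.4]
force: [-0.9, -7.2, 3.0]
finger_gap: -0.0
```

```bash
python3 - <<'E'
from h import *
b=vision.camera("side");a=vision.camera("top");s=get_state();print(s["ee_pos"],s["force"])
cv2.imwrite("pics/s9.png",cv2.resize(b[170:270,230:350],None,fx=5.5,fy=5.5,interpolation=cv2.INTER_CUBIC))
cv2.imwrite("pics/t9.png",cv2.resize(a[125:205,200:340],None,fx=5.5,fy=5.5,interpolation=cv2.INTER_CUBIC))
E
```

```text
[ 0.57023499 -0.08954675  0.02633747] [-1.22865978 -6.26005863  3.91064984]
```

View pics/s9.png

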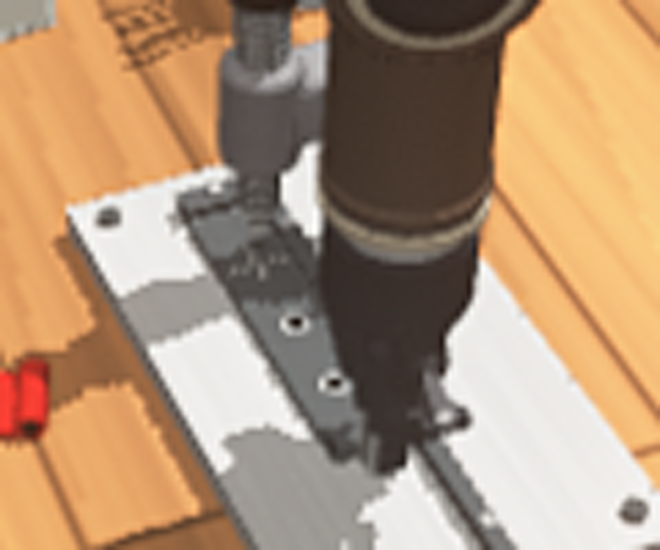

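View pics/t9.png

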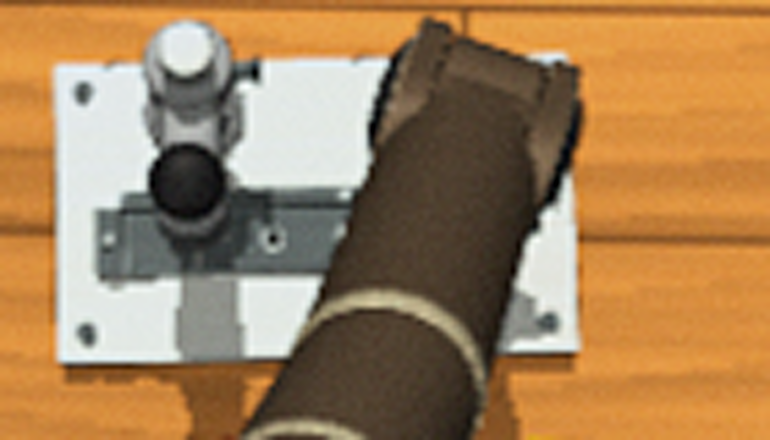

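The strap is almost at the stop. I'll keep nudging until the force rises.

Call:
step_arm(
  commands=[
    [[0,0.15,0,0,0,0,1],[0,0.1,0,0,0,0,1],[0,0,0,0,0,0,1]],
  ],
)

```text
clock: 16.12
ee_pos: [0.5702, -0.0882, 0.0264]
ee_rot: [-179.9, -0.0, -178.5]
force: [-1.2, -8.3, 2.8]
finger_gap: -0.004
```

Call:
step_arm(
  commands=[
    [[0,0.1,0,0,0,0,1],[0,0.1,0,0,0,0,1],[0,0,0,0,0,0,1]],
  ],
)

```text
clock: 16.5
ee_pos: [0.5702, -0.088, 0.0264]
ee_rot: [-179.8, 0.0, -178.5]
force: [-0.9, -13.7, 2.0]
finger_gap: 0.0
```

Call:
step_arm(
  commands=[
    [[0,-0.3,0,0,0,0,1],[0,-0.5,0,0,0,0,1],[0,-0.5,0,0,0,0,1],[0,0,-2,0,0,0,1],[0,0,-3,0,0,0,1],[0,0,-2,0,0,0,1],[3,0,0,0,0,0,1],[4,0,0,0,0,0,1],[3,0,0,0,0,0,1],[2,0,0,0,0,0,1],[2,0,0,0,0,0,1],[0,0,0,0,0,0,1]],
  ],
)

```text
clock: 18.0
ee_pos: [0.4299, -0.1006, 0.0963]
ee_rot: [179.9, -0.0, -178.4]
force: [0.5, -0.0, -0.1]
finger_gap: 0.002
```

```bash
python3 - <<'E'
from h import *
b=vision.camera("side");a=vision.camera("top");s=get_state();print(s["ee_pos"],s["force"])
cv2.imwrite("pics/sa.png",cv2.resize(b[170:270,230:350],None,fx=5.5,fy=5.5,interpolation=cv2.INTER_CUBIC))
cv2.imwrite("pics/ta.png",cv2.resize(a[125:205,200:340],None,fx=5.5,fy=5.5,interpolation=cv2.INTER_CUBIC))
E
```

```text
[ 0.43192597 -0.10078994  0.0965209 ] [ 0.11674243  0.77327795 -0.04565896]
```

View pics/sa.png

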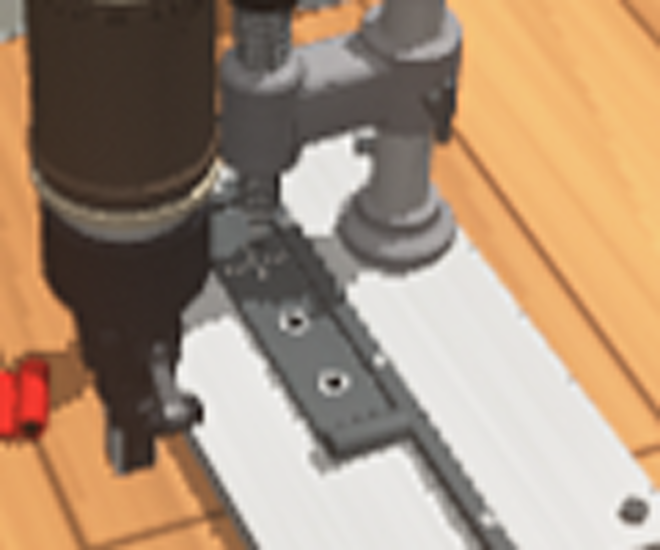

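View pics/ta.png

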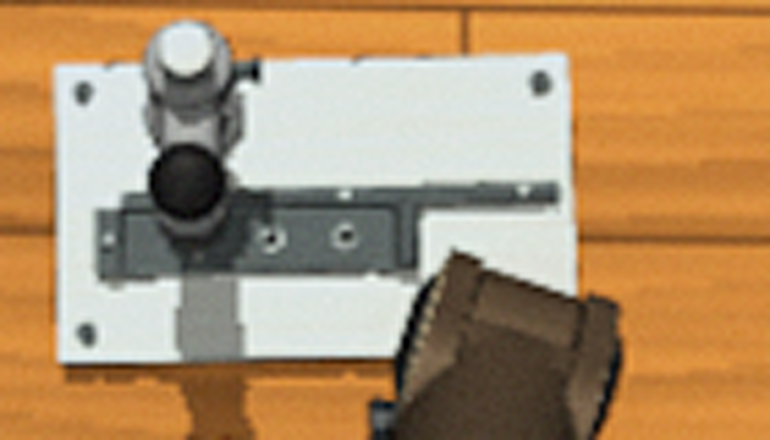

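The strap looks seated at both faces. I'll give it one gentle seating press towards the fence near mid-length, to be sure.

Call:
step_arm(
  commands=[
    [[-1.5,2.8,0,0,0,0,1],[-1.5,2.8,0,0,0,0,1],[-2,2.8,0,0,0,0,1],[-1,0,2,0,0,0,1],[-1,0,3,0,0,0,1],[-1,0,2,0,0,0,1],[0,0,0.1,0,0,0,1],[-0.6,0,0,0,0,0,1],[-0.6,0,0,0,0,0,1],[0,0,0,0,0,0,1]],
  ],
)

```text
clock: 19.35
ee_pos: [0.5216, -0.0144, 0.0261]
ee_rot: [180.0, 0.1, -178.4]
force: [-0.3, 0.0, -0.1]
finger_gap: -0.002
```

Call:
step_arm(
  commands=[
    [[-0.4,0,0.2,0,0,0,1],[-0.4,0,0,0,0,0,1],[-0.3,0,0,0,0,0,1],[-0.2,0,0,0,0,0,1],[0,0,0,0,0,0,1]],
  ],
)

```text
clock: 19.98
ee_pos: [0.5336, -0.0142, 0.0233]
ee_rot: [180.0, 0.0, -178.4]
force: [0.1, -0.4, -0.9]
finger_gap: -0.003
```

Call:
step_arm(
  commands=[
    [[-0.15,0,0,0,0,0,1],[-0.15,0,0,0,0,0,1],[0,0,0,0,0,0,1]],
  ],
)

```text
clock: 20.35
ee_pos: [0.5362, -0.014, 0.0232]
ee_rot: [180.0, -0.0, -178.4]
force: [-1.1, 0.3, 0.3]
finger_gap: 0.001
```

Call:
step_arm(
  commands=[
    [[-0.1,0,0,0,0,0,1],[-0.1,0,0,0,0,0,1],[0,0,0,0,0,0,1]],
  ],
)

```text
clock: 20.72
ee_pos: [0.5363, -0.0141, 0.023]
ee_rot: [180.0, -0.2, -178.4]
force: [-7.5, -0.5, 6.4]
finger_gap: -0.002
```

Call:
step_arm(
  commands=[
    [[-0.1,0,0,0,0,0,1],[0,0,0,0,0,0,1]],
  ],
)

```text
clock: 20.98
ee_pos: [0.5363, -0.0141, 0.0228]
ee_rot: [180.0, -0.3, -178.4]
force: [-9.7, -0.0, 8.5]
finger_gap: -0.001
```

Solid at once with about 10 N, so the strap is seated. I'll back off, rise, and work out the knob position by triangulation.

Call:
step_arm(
  commands=[
    [[0.4,0,0,0,0,0,1],[1,0,0,0,0,0,1],[2,0,0,0,0,0,1],[3,0,0,0,0,0,1],[3,0,-2,0,0,0,1],[2,0,-4,0,0,0,1],[0,0,-5,0,0,0,1],[0,0,-5,0,0,0,1],[0,0,-5,0,0,0,1],[0,0,-4,0,0,0,1],[0,0,0,0,0,0,1],[0,0,0,0,0,0,1]],
  ],
)

```text
clock: 22.48
ee_pos: [0.4251, -0.0172, 0.2727]
ee_rot: [180.0, 0.0, -178.4]
force: [-1.0, 0.3, -0.3]
finger_gap: -0.002
```

```bash
python3 - <<'E'
from h import *
from scipy.optimize import least_squares
b=vision.camera("side");a=vision.camera("top");s=get_state();print(s["ee_pos"],s["force"],s["clock"])
cv2.imwrite("pics/sb.png",cv2.resize(b[145:265,230:350],None,fx=5,fy=5,interpolation=cv2.INTER_CUBIC))
cv2.imwrite("pics/tb.png",cv2.resize(a[125:205,200:340],None,fx=5.5,fy=5.5,interpolation=cv2.INTER_CUBIC))
def blob(im,x0,x1,y0,y1,th):
    m=np.zeros(im.shape[:2],np.uint8);m[y0:y1,x0:x1]=(im.max(2)[y0:y1,x0:x1]<th)
    n,l,st,c=cv2.connectedComponentsWithStats(m);i=1+st[1:,4].argmax();return c[i],st[i]
kt,st=blob(a,222,250,140,175,50);ks,ss=blob(b,262,292,155,180,60);print(kt,st,ks,ss)
r=least_squares(lambda X:np.r_[(proj("top",X)-kt).ravel(),(proj("side",X)-ks).ravel()],[.56,.07,.23]);print(r.x,r.fun)
E
```

```text
[ 0.4247745  -0.01727746  0.27212661] [ 0.69552446  0.25381412 -0.13367253] 22.575
[233.73469388 157.91156463] [227 151  16  14 147] [277.33986928 165.39869281] [270 159  16  13 153]
[0.56428812 0.07103029 0.22865329] [ 0.16334677 -0.58105771 -0.5033688   0.10136016]
```

View pics/sb.png

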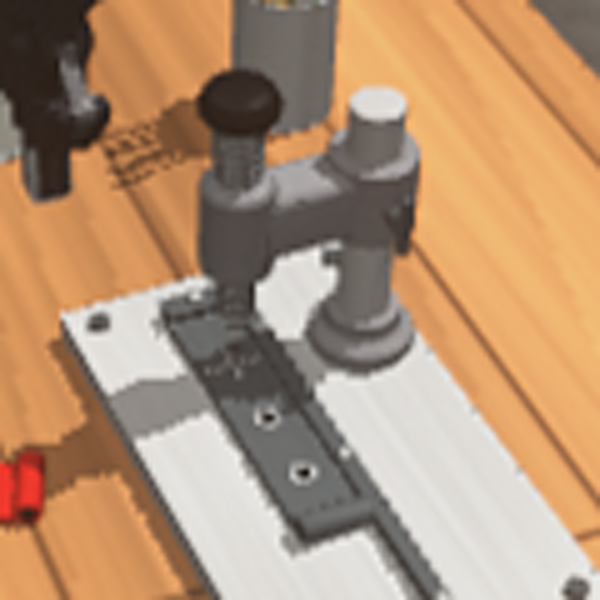

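View pics/tb.png

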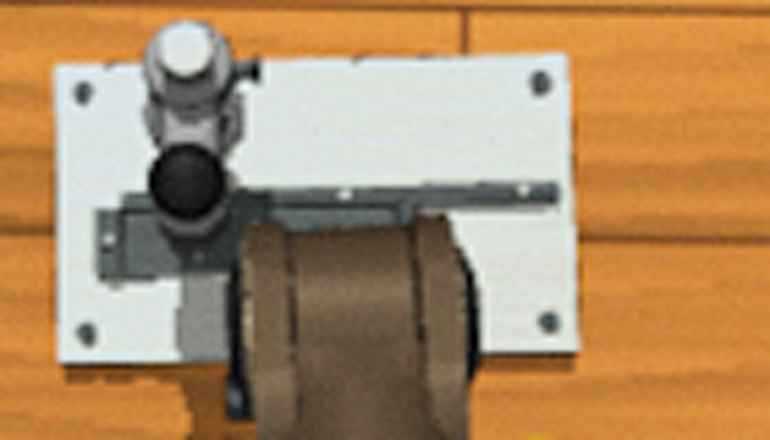

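Call:
step_arm(
  commands=[
    [[-2.37,1.41,0,0,0,0,1],[-2.37,1.41,0,0,0,0,1],[-2.37,1.41,0,0,0,0,1],[-2.37,1.41,0,0,0,0,1],[-2.37,1.41,0,0,0,0,1],[-2.37,1.41,0,0,0,0,1],[0,0,0,0,0,0,1],[0,0,0,0,0,0,1]],
  ],
)

```text
clock: 23.58
ee_pos: [0.5645, 0.0707, 0.2721]
ee_rot: [-179.9, -0.1, -178.4]
force: [0.3, -0.4, -0.6]
finger_gap: -0.004
```

```bash
python3 - <<'E'
from h import *
print("cross",ray("side",[(276.6,217.2)],.028)*1000, ray("side",[(230+268/5,145+417/5),(230+303/5,145+472/5)],.028)*1000)
b=vision.camera("side");s=get_state();print(s["ee_pos"],s["force"],s["clock"])
cv2.imwrite("pics/sc.png",cv2.resize(b[125:265,230:350],None,fx=4.2,fy=4.2,interpolation=cv2.INTER_CUBIC))
E
```

```text
cross [[567.75267591  71.76210585]] [[569.01527154  18.81126463]
 [570.5309315  -30.51469189]]
[0.56448624 0.07056488 0.27249444] [ 0.06614719 -0.20308463  0.01389001] 23.625
```

View pics/sc.png

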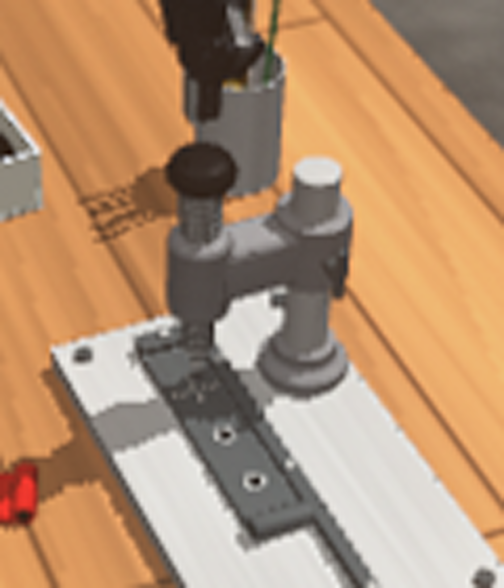

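The tool is above the knob and the strap is home (cross at about (568,72) in the side view, knob axis at (564,71)). Now press down.

Call:
step_arm(
  commands=[
    [[0,0,1,0,0,0,1],[0,0,1,0,0,0,1],[0,0,0.5,0,0,0,1],[0,0,0.5,0,0,0,1],[0,0,0.3,0,0,0,1],[0,0,0.3,0,0,0,1],[0,0,0,0,0,0,1]],
  ],
)

```text
clock: 24.5
ee_pos: [0.5652, 0.0714, 0.2373]
ee_rot: [180.0, -0.0, -178.4]
force: [-1.7, -0.8, 2.8]
finger_gap: -0.002
```

Call:
step_arm(
  commands=[
    [[0,0,0.3,0,0,0,1],[0,0,0.3,0,0,0,1],[0,0,0,0,0,0,1]],
  ],
)

```text
clock: 24.88
ee_pos: [0.5654, 0.0714, 0.2311]
ee_rot: [-180.0, 0.0, -178.4]
force: [-1.6, -0.7, 3.1]
finger_gap: -0.003
```

Call:
step_arm(
  commands=[
    [[0,0,0.15,0,0,0,1],[0,0,0.15,0,0,0,1],[0,0,0.15,0,0,0,1],[0,0,0,0,0,0,1]],
  ],
)

```text
clock: 25.38
ee_pos: [0.5654, 0.0714, 0.2273]
ee_rot: [180.0, 0.0, -178.4]
force: [-3.0, -0.2, 7.2]
finger_gap: 0.0
```

Call:
step_arm(
  commands=[
    [[0,0,0.15,0,0,0,1],[0,0,0.1,0,0,0,1],[0,0,0,0,0,0,1]],
  ],
)

```text
clock: 25.75
ee_pos: [0.5654, 0.0714, 0.225]
ee_rot: [180.0, 0.0, -178.4]
force: [-3.7, -0.4, 9.1]
finger_gap: 0.001
```

Call:
step_arm(
  commands=[
    [[0,0,0.1,0,0,0,1],[0,0,0,0,0,0,1]],
  ],
)

```text
clock: 26.0
ee_pos: [0.5654, 0.0714, 0.2242]
ee_rot: [180.0, 0.0, -178.4]
force: [-3.7, -0.4, 10.8]
finger_gap: -0.003
```

Call:
step_arm(
  commands=[
    [[0,0,0.1,0,0,0,1],[0,0,0,0,0,0,1]],
  ],
)

```text
clock: 26.25
ee_pos: [0.5654, 0.0714, 0.2234]
ee_rot: [180.0, 0.1, -178.4]
force: [-3.7, -0.0, 10.4]
finger_gap: 0.003
```

Call:
step_arm(
  commands=[
    [[0,0,0.1,0,0,0,1],[0,0,0,0,0,0,1]],
  ],
)

```text
clock: 26.5
ee_pos: [0.5655, 0.0714, 0.2225]
ee_rot: [180.0, 0.1, -178.4]
force: [-4.4, -0.3, 12.7]
finger_gap: -0.001
```

Call:
step_arm(
  commands=[
    [[0,0,0.1,0,0,0,1],[0,0,0,0,0,0,1]],
  ],
)

```text
clock: 26.75
ee_pos: [0.5655, 0.0714, 0.2217]
ee_rot: [180.0, 0.1, -178.4]
force: [-6.2, -0.4, 14.6]
finger_gap: -0.005
```

Call:
step_arm(
  commands=[
    [[0,0,0.1,0,0,0,1],[0,0,0,0,0,0,1]],
  ],
)

```text
clock: 27.0
ee_pos: [0.5655, 0.0714, 0.2201]
ee_rot: [180.0, 0.1, -178.4]
force: [-2.4, -0.4, 9.8]
finger_gap: 0.001
```

The force dropped from 14.6 to 9.8 N at about 21 mm of travel: that is the trip. Now release.

Call:
step_arm(
  commands=[
    [[0,0,-0.4,0,0,0,1],[0,0,-0.4,0,0,0,1],[0,0,-0.5,0,0,0,1],[0,0,-0.5,0,0,0,1],[0,0,-0.5,0,0,0,1],[0,0,-1,0,0,0,1],[0,0,-2,0,0,0,1],[0,0,-2,0,0,0,1],[3,-1.5,0,0,0,0,1],[3,-1.5,0,0,0,0,1],[3,-2,0,0,0,0,1],[3,-2,0,0,0,0,1],[2,-2,0,0,0,0,1],[0,0,0,0,0,0,1],[0,0,0,0,0,0,1]],
  ],
)

```text
clock: 28.88
ee_pos: [0.4283, -0.0221, 0.2926]
ee_rot: [180.0, 0.0, -178.3]
force: [0.2, -0.1, 1.2]
finger_gap: -0.003
```

```bash
python3 - <<'E'
from h import *
b=vision.camera("side");a=vision.camera("top");s=get_state();print(s["ee_pos"],s["force"],s["clock"])
cv2.imwrite("pics/sd.png",cv2.resize(b[145:265,230:350],None,fx=5,fy=5,interpolation=cv2.INTER_CUBIC))
cv2.imwrite("pics/td.png",a)
def blob(im,x0,x1,y0,y1,th):
    m=np.zeros(im.shape[:2],np.uint8);m[y0:y1,x0:x1]=(im.max(2)[y0:y1,x0:x1]<th)
    n,l,st,c=cv2.connectedComponentsWithStats(m);i=1+st[1:,4].argmax();return c[i],st[i]
print(blob(b,262,292,155,180,60),"before 277.34,165.40")
E
```

```text
[ 0.42841002 -0.02187616  0.29231896] [-0.04459731 -0.03293336 -0.0435283 ] 28.975
(array([277.33986928, 165.39869281]), array([270, 159,  16,  13, 153], dtype=int32)) before 277.34,165.40
```

View pics/sd.png

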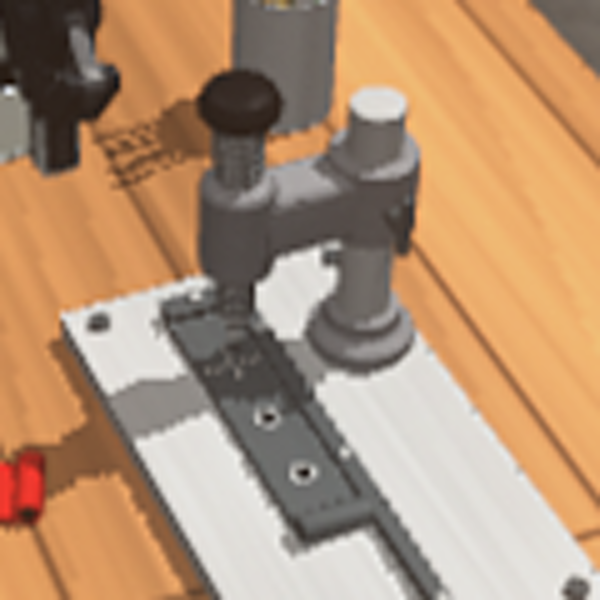

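View pics/td.png

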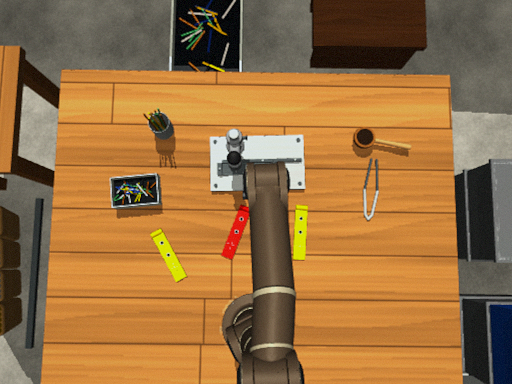

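The knob is fully up, the strap is unmoved against fence and stop, everything else is in place, and the robot touches nothing. I'm handing in.

```bash
python3 -c "
from station import order;print(order.finish_job())"
```

```text
the job is handed in; nothing more can be done
None
```

I slid the strap against the back fence, pushed it by its eye home to the end stop, and gave it a light seating press towards the fence. Then I pressed the knob once. At about 21 mm of travel the force fell from 14.6 to 9.8 N, which I took as the punch tripping. I then let the knob come up and backed the arm off. The job was handed in at about 29 s.

**Last checks:**
- **Knob:** back at its original position in the side picture.
- **Strap:** still against fence and stop in the side picture; the arm hides most of it in the top one.
- **Other things on the bench:** they look unmoved.
- **Robot:** it reads no contact force.

**Disagreements and limits:**
- **Cross position:** before the press, the side view put the cross about 4 mm from the knob axis I had measured, mostly in x. The side view had read several mm more in x than the top view earlier, so I relied on the solid contact with fence and stop instead.
- **Punch trip:** I know it only from the force drop, because the hammer and point can't be read directly.

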